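# Show the block mender how far the split in a hat block runs

## Task

One of the three wooden hat blocks on the bench has a dark open split in its crown; show the block mender how far it runs. Point straight down at the end of the split near the edge of the crown, with the fingertips a couple of centimetres above the wood, and hold still there for two seconds; then follow along the split at that height to its other end, just past the middle of the top, hold there for two seconds as well, and finish still pointing at that end. Touch nothing at all, neither the blocks nor anything else.

Things in the scene. Friction and masses are not known exactly. Their poses are not given: they have to be found in the camera images.
- split_block: the split wooden hat block: plain round-domed oval, 200 mm long, 165 wide, 132 high in the middle; stands loose. Origin at the centre of its underside, x along its long axis, z up. A dark open split 110 mm long, up to 8 mm wide, runs over the crown along the long axis (wandering up to 9 mm to the +y side, 3 mm to the -y side) from near the crown's edge at the -x end to just past the middle
- split_outer (a point): the end of the split near the edge of the crown, on the surface of the wood 117 mm above the bench, 80 mm from the block's middle towards its -x end. The dome rises from here towards the middle. Axes as the block's
- split_mid (a point): halfway along the split, on the surface of the wood 131 mm above the bench, 25 mm from the block's middle towards its -x end. Axes as the block's
- split_inner (a point): the other end of the split, where it dies out, on the surface of the wood 131 mm above the bench, 30 mm past the block's middle towards its +x end. Axes as the block's
- sound_block: a smaller whole wooden hat block with a plain round dome, oval 186 x 154 mm, 116 mm high; origin at the centre of its underside, x along its long axis, z up. Not to be touched
- dent_block: a whole wooden hat block with one long smooth dent pressed along the top (the shape of the hat, not damage), oval 194 x 160 mm, 122 mm high; origin at the centre of its underside, x along its long axis, z up. Not to be touched
- cord_spool: a small bare turned wooden spool standing upright, 28 mm across, 48 mm high; origin at the centre of its underside. Not to be touched
- pin_tin: a round open steel tin of pins, 44 mm across, 26 mm high; origin at the centre of its underside. Not to be touched
- pusher: a cord pusher lying flat: turned dark wooden handle and flat half-round brass blade, 192 mm long, 27 mm high; origin on the bench under its middle, x along it towards the blade. Not to be touched
- hat_brush: a dark wooden hat brush lying on its bristles, 150 x 46 mm, 38 mm high; origin at the centre of its underside, x along it. Not to be touched

How it is judged:
On the way, in this order (a step that is already met when the one before it is completed fails the run):
1. the fingertips point at the split's end near the crown's edge, just above the wood, and dwell for a second (horizontal distance between the grasp point and split_outer below 0.018 m and z of the grasp point in the frame of split_outer between 0.015 and 0.065 m), for 1 s.
2. they follow the split, low over its first third (x of the grasp point in the frame of split_block between -0.06 and -0.039 m and y of the grasp point in the frame of split_block between -0.016 and 0.024 m and z of the grasp point in the frame of split_mid below 0.075 m), for 0.02 s.
3. they follow the split, low over its middle (x of the grasp point in the frame of split_block between -0.036 and -0.014 m and y of the grasp point in the frame of split_block between -0.016 and 0.024 m and z of the grasp point in the frame of split_mid below 0.075 m), for 0.02 s.
4. they follow the split, low over its last third (x of the grasp point in the frame of split_block between -0.011 and 0.01 m and y of the grasp point in the frame of split_block between -0.016 and 0.024 m and z of the grasp point in the frame of split_mid below 0.075 m), for 0.02 s.
5. they point at the split's other end, just above the wood, and dwell for a second (horizontal distance between the grasp point and split_inner below 0.018 m and z of the grasp point in the frame of split_inner between 0.015 and 0.065 m), for 1 s.
At the end, for the whole second after the job is handed in: the grasp point between the fingers is within 18 mm sideways of the split's inner end and 15 to 65 mm above it (fingertips up to about 45 mm above the wood), touching nothing; the split block at rest within 5 mm, every other loose thing within 10 mm of where it stood (all of step 5 and distance of split_block from where it was at the start of the episode below 0.005 m and linear speed of split_block below 0.01 m/s and distance of each of sound_block, dent_block, cord_spool, pin_tin, pusher, hat_brush from where it was at the start of the episode below 0.01 m).
It fails at once if the fingers touch something (contact force between the fingers and anything else above 0.5 N).
It fails at once if the arm touches something (contact force between the arm and anything else above 0.5 N).
It fails at once if the split block is shifted, tipped or lifted (distance of split_block from where it was at the start of the episode above 0.005 m or angle between split_block's own z axis and vertical above 0.05 rad).
It fails at once if another thing on the bench is disturbed (distance of any of sound_block, dent_block, cord_spool, pin_tin, pusher, hat_brush from where it was at the start of the episode above 0.01 m).
It also fails if it takes over 40 s, if anything falls off the work surface, if the arm or the gripper's body presses on something with over 40 N, if the wrist force passes 120 N, or if a joint passes its speed limit or range.

## Robot

A 6-joint arm with a two-finger parallel gripper is mounted at the origin on the work surface. World frame = base frame: x ahead of the robot, y to its left, z up, the work surface at z = 0. Lengths are in m, angles in rad, forces in N, time in s.
With the tool pointing down it reaches from about 0.3 to 0.85 m from the base axis. Payload 5.4 kg.
Tool frame: the origin (TCP) lies at the very end of the fingers, on their centre line; the grasp point (between the pads) lies manip.hold_point_z behind it (manip.hold_point_z is the distance from the TCP to the grasp point, in m); z points along the fingers, y is the line along which they close (so a half turn about z gives the same grasp; the last joint's range is limited). The gripper opens to 85 mm and grips with 20 to 120 N. Pads are 22 mm wide; open, the fingers measure 114 mm over their backs; the gripper's body (76 mm by 85 mm) begins 54 mm behind the grasp point. The pads swing forward as they close: fully open they stand 13 mm farther back than shut.
Start: joints at [1.128, 0.158, 1.597, -0, 1.386, -0.21], TCP at [0.133, 0.559, 0.231] pointing down, gripper open.
Joint ranges: [-2.91, 2.91], [-0.94, 2.29], [0.18, 2.7], [-1.29, 4.43], [0.17, 2.64], [-3, 3]. Speed limits (rad/s): [2.57, 2.57, 3.14, 3.14, 3.14, 3.14].

## Interface

Orientations are given as a unit quaternion [w, x, y, z].
In Python, from station import monitor, viewer, manip gives the robot as it stands.
- The arm moves only by the tool servo_tool, never from a script. Its argument "deltas" is a list of rows, each a list of 4 numbers: the shift along the tool's x, y, z in m, then the turn about the tool's z in rad. In form: [[dx, dy, dz, turn], ...]. A call has exactly 8 rows; each row is the pose to reach, as a shift and turn from the pose commanded when the call began, along the tool's axes at that moment; what a row does not reach only later rows make up. A row lasts 1/10 s, in which the tool goes at most 50 mm and 8.59 degrees, less where a joint would pass 70% of its speed; a pose out of reach is approached as far as the arm can. A call with a gripper value outside its range is refused whole. "gripper" is the opening, from 0 (shut) to 1 (fully open), set as the call begins (left out, the last holds). The fingers move at their own pace and stop on an object; the grip force is fixed at half the most. Time passes only in rows, so rows that repeat a pose let the fingers close, or fill a call up. It gives the time, the measured TCP pose, the force, the opening and the grip force at its end, in the units of the state.
- monitor.get_state(): the state, without advancing time (a new reading comes with each control period).
- viewer.camera(name): name is "side" or "top"; returns (picture, depth): 400x640x3 uint8, red, green, blue; 400x640 float32, m along the optical axis (not along the pixel's ray), 0 where there is no reading.
- viewer.camera_model(name): a dict with "camera_matrix" (3x3 intrinsics, pixels), "k1" (the pictures are not rectified: a ray, as slopes to the right and down, at radius r is drawn at 1 + k1 r^2 times it, then the intrinsics apply), "R" (3x3) and "t" (3): a world point X has camera coordinates R X + t. Camera axes: x right, y down, z forward; pixel columns grow to the right and rows downward; lengths in m; the calibration is good to about 2 mm. A picture is of the moment at which its call begins. camera_model takes no time and is no camera call.
- manip.hand_in(): hands the job in; it is judged then, once.
The state is a dict: "time_s": time; "joint_positions": joint angles; "joint_vel": joint speeds; "tau": joint torques, N m; "tcp_pos": TCP position; "ee_rot": TCP orientation; "ft_force": force on the tool from outside, world axes, zero at the start; "ft_torque": the same for the moment, N m; "finger_gap": finger opening in m; "gripper_force": force on a finger pad.
Only numpy, scipy, OpenCV 4.12 (cv2) and the standard library are available. Lean on these libraries where they do the work, as an engineer would, in place of code of your own. Each camera call takes 0.05 s, during which the arm holds its last target. There are 200 camera calls.

## Working session

There is one attempt and no reset: what is moved stays moved. The work goes in short steps, Python scripts to look and compute and a tool call to move; the robot and the scene stay as the last step left them, time stands still between calls to the robot, and variables do not carry over. Pictures are saved under pics/ and viewed, at most 10 in all, crops included, and the job is handed in when it is done.

Besides the shell and the picture viewer there is one more tool, called after "Call:" by a JSON object that holds its "name" and its "arguments", one argument or row to a line. servo_tool: Moves the arm, as the interface text tells. Its arguments: {"type":"object","properties":{"deltas":{"type":"array","items":{"type":"array","items":{"type":"number"}}},"gripper":{"type":"number"}},"required":["deltas"]}

```bash
mkdir -p pics; cat > h.py <<'E'
import numpy as np, cv2
from station import monitor, viewer, manip
def pts(name, depth):
    m=viewer.camera_model(name); K=np.array(m["camera_matrix"]); R=np.array(m["R"]); t=np.array(m["t"])
    v,u=np.mgrid[0:400,0:640].astype(np.float64)
    p=np.stack([u.ravel(),v.ravel()],1)[:,None]
    n=cv2.undistortPoints(p,K,np.array([m["k1"],0,0,0.]))[:,0]
    c=np.c_[n,np.ones(len(n))]*depth.ravel()[:,None]
    return ((c-t)@R).reshape(400,640,3)
E
python3 - <<'E'
from h import *
for n in("top","side"):
    im,d=viewer.camera(n); np.savez(n+".npz",im=im,d=d,P=pts(n,d)); cv2.imwrite(f"pics/{n}0.png",im[:,:,::-1])
    m=viewer.camera_model(n);print(n,-np.array(m["R"]).T@m["t"])
s=monitor.get_state();print({k:s[k] for k in("time_s","tcp_pos","ee_rot","finger_gap")},manip.hold_point_z)
E
```

```text
top [0.50634326 0.00223638 0.91638852]
side [0.1528232  0.83112739 0.90367986]
{'time_s': 0.1, 'tcp_pos': array([0.13243254, 0.55898357, 0.23039886]), 'ee_rot': array([-2.62108686e-04,  1.16135540e-01,  9.93233002e-01, -8.19852694e-04]), 'finger_gap': 0.0850895168250898} 0.0187
```

View pics/top0.png

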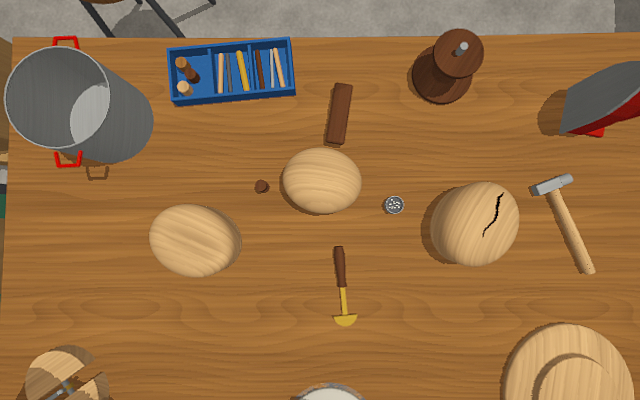

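View pics/side0.png

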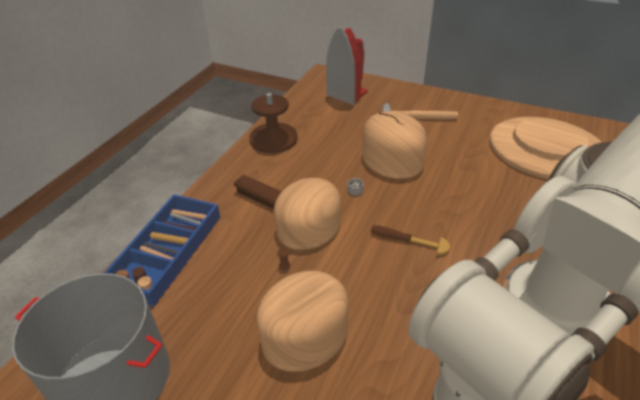

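The top view shows the split block at about px (475,223), with the dark split running from (502,194) to (484,236). The side view confirms it is the far block. Next I'll measure the split ends and the block's outline.

```bash
python3 - <<'E'
from h import *
f=np.load("top.npz");im,d,P=f["im"],f["d"],f["P"]
roi=np.zeros((400,640),bool);roi[170:280,420:530]=1
blk=roi&(P[:,:,2]>0.02)&(d>0)
q=P[blk]; print("maxz",q[:,2].max(),"bench z",np.median(P[300:330,400:450,2]))
xy=(q[:,:2]*1000).astype(np.float32)
for zc in (.03,.06,.085,.1,.115,.125):
    e=cv2.fitEllipse(cv2.convexHull((q[q[:,2]>zc][:,:2]*1000).astype(np.float32)));print(zc,np.round(e[0],1),np.round(e[1],1),round(e[2],1))
dark=((im.max(2)<70)&roi&(P[:,:,2]>.09)).astype(np.uint8)
n,l,st,_=cv2.connectedComponentsWithStats(dark);print(st[1:])
v,u=np.nonzero(dark)
o=np.argsort(v)
m=viewer.camera_model("top");K=np.array(m["camera_matrix"]);R=np.array(m["R"]);t=np.array(m["t"]);C=-R.T@t
def cast(u,v,z):
    n=cv2.undistortPoints(np.array([[[u,v]]],float),K,np.array([m["k1"],0,0,0.]))[0,0]
    r=R.T@np.r_[n,1];return C+r*(z-C[2])/r[2]
for i in o[[0,1,2,len(o)//4,len(o)//2,3*len(o)//4,-3,-2,-1]]: print(u[i],v[i],np.round(P[v[i],u[i]],4),np.round(cast(u[i],v[i],.124),4))
print("ends: top-as-outer",cast(u[o[0]],v[o[0]],.117),"bottom-as-inner",cast(u[o[-1]],v[o[-1]],.131))
print("other: ",cast(u[o[0]],v[o[0]],.131),cast(u[o[-1]],v[o[-1]],.117))
# other objects top heights near path
Z=P[:,:,2]
for y0,y1,x0,x1,nm in((150,220,530,600,'hammer'),(140,220,275,365,'mid'),(200,280,145,245,'left'),(20,110,405,490,'stand'),(55,140,535,640,'iron'),(40,170,0,160,'pot')):
    a=P[y0:y1,x0:x1].reshape(-1,3);a=a[a[:,2]>.015];print(nm,a.min(0).round(3),a.max(0).round(3))
E
```

```text
maxz 0.13633736839502522 bench z -3.489290743359837e-06
0.03 [ 498.8 -331.5] [158.6 195. ] 63.7
0.06 [ 498.8 -331.5] [158.6 195. ] 63.7
0.085 [ 498.8 -332.1] [157.8 193.8] 63.9
0.1 [ 499.4 -333.8] [154.7 188.2] 62.3
0.115 [ 498.8 -334.2] [137.5 166.8] 59.5
0.125 [ 499.8 -334.8] [111.3 134.5] 59.3
[[484 194  19  37  65]
 [483 233   1   2   2]]
502 194 [ 0.5618 -0.3718  0.1228] [ 0.5617 -0.3713  0.124 ]
501 195 [ 0.5598 -0.3705  0.1209] [ 0.5595 -0.3691  0.124 ]
499 196 [ 0.5574 -0.3648  0.1241] [ 0.5574 -0.3648  0.124 ]
497 203 [ 0.5422 -0.3576  0.1295] [ 0.5425 -0.3601  0.124 ]
497 211 [ 0.5252 -0.3565  0.1308] [ 0.5254 -0.3596  0.124 ]
494 220 [ 0.5062 -0.3486  0.1331] [ 0.5062 -0.3527  0.124 ]
484 230 [ 0.4853 -0.3271  0.1332] [ 0.485 -0.331  0.124]
483 233 [ 0.4789 -0.3256  0.1315] [ 0.4786 -0.3287  0.124 ]
483 234 [ 0.4769 -0.3246  0.1336] [ 0.4765 -0.3286  0.124 ]
ends: top-as-outer [ 0.5621678  -0.37455156  0.117     ] bottom-as-inner [ 0.47679339 -0.32569013  0.131     ]
other:  [ 0.56119013 -0.36795272  0.131     ] [ 0.47626664 -0.33153561  0.117     ]
hammer [ 0.506 -0.586  0.015] [0.617 0.002 0.916]
mid [ 0.506 -0.076  0.029] [0.701 0.108 0.916]
left [0.384 0.002 0.015] [0.545 0.396 0.916]
stand [ 0.506 -0.357  0.015] [0.942 0.002 0.916]
iron [ 0.506 -0.7    0.015] [0.836 0.002 0.916]
pot [0.506 0.002 0.015] [0.888 0.65  0.916]
```

Call:
{"name": "servo_tool", "arguments": {
  "deltas": [
    [-0.01,-0.01,-0.005,0],
    [-0.03,-0.028,-0.01,0],
    [-0.055,-0.052,-0.015,0],
    [-0.08,-0.076,-0.02,0],
    [-0.107,-0.101,-0.02,0],
    [-0.135,-0.128,-0.02,0],
    [-0.163,-0.154,-0.02,0],
    [-0.19,-0.18,-0.02,0]
  ],
  "gripper": 0
}}

```text
time_s: 0.9
tcp_pos: [0.2766, 0.3384, 0.2514]
ee_rot: [0.0, 0.116, 0.993, -0.0]
ft_force: [1.0, -0.5, 0.0]
finger_gap: 0.0003
gripper_force: 0.0
```

Call:
{"name": "servo_tool", "arguments": {
  "deltas": [
    [-0.028,-0.026,0,0],
    [-0.055,-0.052,0,0],
    [-0.08,-0.076,0,0],
    [-0.105,-0.1,0,0],
    [-0.128,-0.122,0,0],
    [-0.152,-0.144,0,0],
    [-0.172,-0.165,0,0],
    [-0.19,-0.18,0,0]
  ]
}}

```text
time_s: 1.7
tcp_pos: [0.4195, 0.1193, 0.2514]
ee_rot: [0.0, 0.117, 0.993, -0.0]
ft_force: [0.6, -0.2, -0.2]
finger_gap: -0.0004
gripper_force: 0.0
```

Call:
{"name": "servo_tool", "arguments": {
  "deltas": [
    [-0.007,-0.012,0,0],
    [-0.022,-0.037,0,0],
    [-0.038,-0.065,0,0],
    [-0.055,-0.095,0,0],
    [-0.073,-0.127,0,0],
    [-0.092,-0.159,0,0],
    [-0.11,-0.191,0,0],
    [-0.1285,-0.2225,0,0]
  ]
}}

```text
time_s: 2.5
tcp_pos: [0.4925, -0.1267, 0.2515]
ee_rot: [-0.0, 0.116, 0.993, -0.0]
ft_force: [0.5, -0.5, -0.3]
finger_gap: -0.0001
gripper_force: 0.0
```

Call:
{"name": "servo_tool", "arguments": {
  "deltas": [
    [-0.018,-0.032,0,0],
    [-0.037,-0.064,0,0],
    [-0.055,-0.095,0,0],
    [-0.073,-0.127,0,0],
    [-0.09,-0.157,0,0],
    [-0.107,-0.185,0,0],
    [-0.12,-0.208,0,0],
    [-0.1285,-0.2225,0,0]
  ]
}}

```text
time_s: 3.3
tcp_pos: [0.5658, -0.3732, 0.2511]
ee_rot: [-0.0, 0.117, 0.993, -0.0]
ft_force: [0.5, 0.2, 0.7]
finger_gap: -0.0001
gripper_force: 0.0
```

```bash
python3 - <<'E'
from h import *
im,d=viewer.camera("top");cv2.imwrite("pics/top1.png",cv2.resize(im[130:300,380:620,::-1],None,fx=3,fy=3))
im2,d=viewer.camera("side");cv2.imwrite("pics/side1.png",cv2.resize(im2[60:220,300:520,::-1],None,fx=3,fy=3))
s=monitor.get_state();print(s["tcp_pos"],s["ee_rot"],s["joint_positions"],s["time_s"])
E
```

```text
[ 0.56570216 -0.37310489  0.25090567] [-3.70577689e-04  1.17349443e-01  9.93090605e-01 -1.45908011e-04] [-7.60612350e-01  4.12416318e-01  1.25012185e+00 -6.80770022e-04
  1.47947269e+00 -2.09610551e+00] 3.4
```

View pics/side1.png

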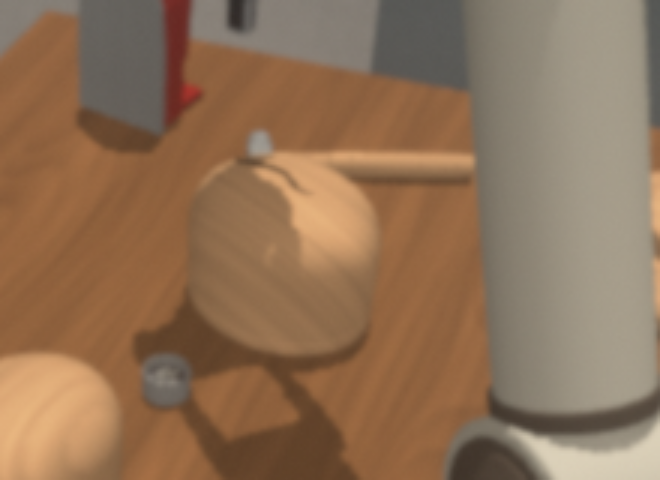

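The side crop shows the split on the far crown, crop px (240,160) to (305,190). The black fingertips sit directly above its outer end, at about (240,25). Now I'll descend.

Call:
{"name": "servo_tool", "arguments": {
  "deltas": [
    [0,0,0.008,0],
    [0,0,0.022,0],
    [0,0,0.037,0],
    [0,0,0.052,0],
    [0,0,0.067,0],
    [0,0,0.08,0],
    [0,0,0.088,0],
    [0,0,0.092,0]
  ]
}}

```text
time_s: 4.2
tcp_pos: [0.5664, -0.3704, 0.158]
ee_rot: [-0.001, 0.116, 0.993, 0.0]
ft_force: [-0.1, 0.1, -0.1]
finger_gap: 0.0
gripper_force: 0.0
```

```bash
python3 - <<'E'
from h import *
im2,d=viewer.camera("side");cv2.imwrite("pics/side2.png",cv2.resize(im2[60:220,300:520,::-1],None,fx=3,fy=3))
m=viewer.camera_model("side")
def proj(X):
    c=np.array(m["R"])@X+m["t"];n=c[:2]/c[2];n=n*(1+m["k1"]*(n@n));return (np.array(m["camera_matrix"])@np.r_[n,1])[:2]
s=monitor.get_state();print(s["tcp_pos"],s["time_s"])
for X in (s["tcp_pos"],[.567,-.373,.117],[.4735,-.321,.131]): print((proj(np.array(X))-[300,60])*3)
E
```

```text
[ 0.5664391  -0.37043678  0.1579106 ] 4.25
[232.27373656 121.07120716]
[230.43873197 157.2518194 ]
[307.17874389 193.6296775 ]
```

View pics/side2.png

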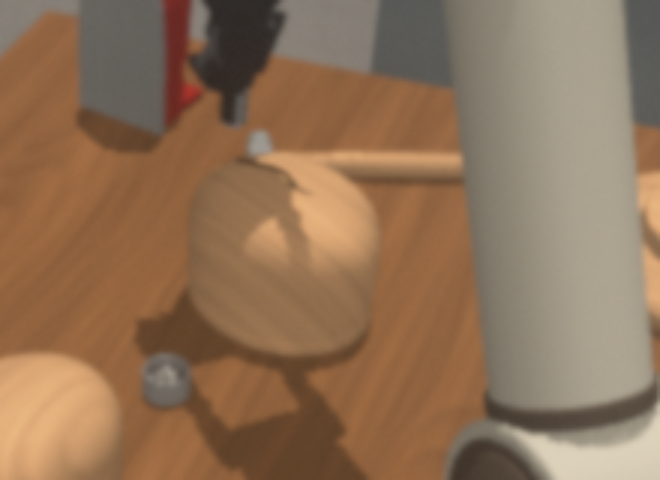

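The tips show at about crop px (233,122). That matches the projected TCP, right above the outer end at (232,158). I'll go down the last bit and hold for more than two seconds.

Call:
{"name": "servo_tool", "arguments": {
  "deltas": [
    [0,0,0.004,0],
    [0,0,0.008,0],
    [0,0,0.012,0],
    [0,0,0.014,0],
    [0,0,0.014,0],
    [0,0,0.014,0],
    [0,0,0.014,0],
    [0,0,0.014,0]
  ]
}}

```text
time_s: 5.05
tcp_pos: [0.5669, -0.3709, 0.1456]
ee_rot: [0.0, 0.116, 0.993, -0.0]
ft_force: [0.1, 0.6, 0.0]
finger_gap: -0.0004
gripper_force: 0.0
```

Call:
{"name": "servo_tool", "arguments": {
  "deltas": [
    [0,0,0,0],
    [0,0,0,0],
    [0,0,0,0],
    [0,0,0,0],
    [0,0,0,0],
    [0,0,0,0],
    [0,0,0,0],
    [0,0,0,0]
  ]
}}

```text
time_s: 5.85
tcp_pos: [0.5668, -0.3708, 0.1453]
ee_rot: [0.0, 0.116, 0.993, -0.0]
ft_force: [-0.7, 0.5, 1.2]
finger_gap: -0.0001
gripper_force: 0.0
```

Call:
{"name": "servo_tool", "arguments": {
  "deltas": [
    [0,0,0,0],
    [0,0,0,0],
    [0,0,0,0],
    [0,0,0,0],
    [0,0,0,0],
    [0,0,0,0],
    [0,0,0,0],
    [0,0,0,0]
  ]
}}

```text
time_s: 6.65
tcp_pos: [0.5668, -0.3708, 0.1453]
ee_rot: [-0.0, 0.116, 0.993, -0.0]
ft_force: [0.1, 0.5, 0.4]
finger_gap: -0.0002
gripper_force: 0.0
```

Call:
{"name": "servo_tool", "arguments": {
  "deltas": [
    [0,0,0,0],
    [0,0,0,0],
    [0,0,0,0],
    [0,0,0,0],
    [0,0,0,0],
    [0,0,0,0],
    [0,0,0,0],
    [0,0,0,0]
  ]
}}

```text
time_s: 7.45
tcp_pos: [0.5668, -0.3707, 0.1453]
ee_rot: [-0.0, 0.116, 0.993, -0.0]
ft_force: [-0.4, 0.4, -0.7]
finger_gap: 0.0003
gripper_force: 0.0
```

Call:
{"name": "servo_tool", "arguments": {
  "deltas": [
    [0.004,0.001,-0.002,0],
    [0.011,0.003,-0.004,0],
    [0.019,0.005,-0.006,0],
    [0.027,0.007,-0.008,0],
    [0.036,0.006,-0.008,0],
    [0.045,0.005,-0.008,0],
    [0.055,0.006,-0.008,0],
    [0.0645,0.0075,-0.008,0]
  ]
}}

```text
time_s: 8.25
tcp_pos: [0.5047, -0.3485, 0.1532]
ee_rot: [-0.0, 0.116, 0.993, 0.0]
ft_force: [-0.2, 0.1, -0.5]
finger_gap: -0.0
gripper_force: 0.0
```

Call:
{"name": "servo_tool", "arguments": {
  "deltas": [
    [0.007,0.004,0,0],
    [0.013,0.008,0,0],
    [0.019,0.012,0,0],
    [0.025,0.0155,0,0],
    [0.031,0.018,0,0],
    [0.035,0.019,0,0],
    [0.038,0.02,0,0],
    [0.038,0.02,0,0]
  ]
}}

```text
time_s: 9.05
tcp_pos: [0.4731, -0.3203, 0.1533]
ee_rot: [-0.0, 0.116, 0.993, -0.0]
ft_force: [-0.6, -0.2, 0.1]
finger_gap: -0.0002
gripper_force: 0.0
```

Call:
{"name": "servo_tool", "arguments": {
  "deltas": [
    [0,0,0,0],
    [0,0,0,0],
    [0,0,0,0],
    [0,0,0,0],
    [0,0,0,0],
    [0,0,0,0],
    [0,0,0,0],
    [0,0,0,0]
  ]
}}

```text
time_s: 9.85
tcp_pos: [0.4734, -0.3204, 0.1533]
ee_rot: [-0.0, 0.116, 0.993, 0.0]
ft_force: [-0.3, 0.2, -0.5]
finger_gap: -0.0002
gripper_force: 0.0
```

Call:
{"name": "servo_tool", "arguments": {
  "deltas": [
    [0,0,0,0],
    [0,0,0,0],
    [0,0,0,0],
    [0,0,0,0],
    [0,0,0,0],
    [0,0,0,0],
    [0,0,0,0],
    [0,0,0,0]
  ]
}}

```text
time_s: 10.65
tcp_pos: [0.4734, -0.3204, 0.1533]
ee_rot: [-0.0, 0.116, 0.993, -0.0]
ft_force: [-1.2, -0.8, -0.6]
finger_gap: 0.0
gripper_force: 0.0
```

Call:
{"name": "servo_tool", "arguments": {
  "deltas": [
    [0,0,0,0],
    [0,0,0,0],
    [0,0,0,0],
    [0,0,0,0],
    [0,0,0,0],
    [0,0,0,0],
    [0,0,0,0],
    [0,0,0,0]
  ]
}}

```text
time_s: 11.45
tcp_pos: [0.4734, -0.3204, 0.1533]
ee_rot: [-0.0, 0.116, 0.993, 0.0]
ft_force: [-0.0, 0.6, 0.4]
finger_gap: 0.0003
gripper_force: 0.0
```

```bash
python3 - <<'E'
from h import *
im2,d=viewer.camera("side");cv2.imwrite("pics/side3.png",cv2.resize(im2[60:220,300:520,::-1],None,fx=3,fy=3))
s=monitor.get_state();print(s["tcp_pos"],s["time_s"])
E
```

```text
[ 0.47336363 -0.32037134  0.15329538] 11.5
```

View pics/side3.png

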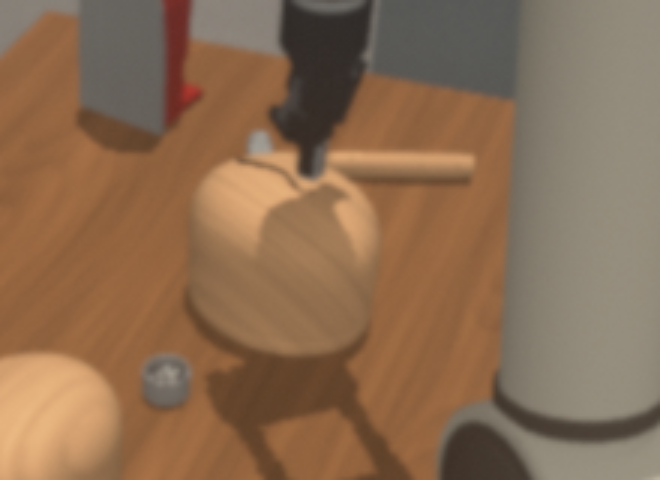

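The fingertips, at about crop px (312,178), hover just above the split's inner end at about (307,192). The block hasn't moved, so I'm handing in.

```bash
python3 -c "
from station import manip
print(manip.hand_in())"
```

```text
the job is handed in; nothing more can be done
None
```

I pointed at the split's outer end for over 2 s, followed the split to its inner end, held there for over 2 s, and handed in still pointing at it. The force readings and the last picture showed no contact and the split block unmoved; `hand_in()` gave no verdict.

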